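Prop the spring hatch and take out the bolt

ROBOT

A 6-joint arm with a two-finger parallel gripper is mounted at the origin on a cart in front of the work surface, level with it; the furniture and walls round the work are solid. World frame = base frame: x ahead of the robot, y to its left, z up, the work surface at z = 0. Lengths are in mm, angles in rad, forces in N, time in s.
With the tool pointing down it reaches from about 350 to 775 mm from the base axis. Payload 7.3 kg.
Tool frame: the origin (TCP) lies at the very end of the fingers, on their centre line; the grasp point (between the pads) lies bot.grip_point_offset behind it (bot.grip_point_offset is the distance from the TCP to the grasp point, in mm); z points along the fingers, y is the line along which they close (so a half turn about z gives the same grasp; the last joint's range is limited). The gripper opens to 92 mm and grips with 3 to 60 N. Pads are 19 mm wide; open, the fingers measure 130 mm over their backs; the gripper's body (75 mm by 190 mm) begins 47 mm behind the grasp point.
Start: joints at [1.02, 0.342, 1.524, -0, 1.275, -0.146], TCP at [206.753, 482.599, 191.341] pointing down, gripper open.
Joint ranges: [-2.53, 2.53], [-0.77, 2.02], [0.04, 2.7], [-1, 4.14], [0.28, 2.66], [-3.11, 3.11]. Speed limits (rad/s): [2.57, 2.57, 3.14, 3.14, 3.14, 3.14].

INTERFACE

Orientations are given as [roll, pitch, yaw] about the fixed x, y, z axes, in that order (R = Rz(yaw) Ry(pitch) Rx(roll)).
In Python, from plant import bot gives the robot as it stands. The module is installed in compiled form; this text tells all that it offers.
- The arm moves only by the tool carry_out, never from a script. Its argument "plan" is a list of rows, each an object of numbers: "tx", "ty", "tz": the shift along the world's x, y, z in mm; "rx", "ry", "rz": the turn, a rotation vector about the world's x, y, z in rad. A call has 1 to 12 rows; each row shifts and turns the commanded pose from where the row before left it; what a row does not reach is not made up. A row lasts 1/10 s, in which the tool goes at most 50 mm and 8.59 degrees, less where a joint would pass 70% of its speed; a pose out of reach is approached as far as the arm can. A call with a gripper value outside its range is refused whole. "gripper" is the closure, from 0 (fully open) to 1 (shut), set as the call begins (left out, the last holds). The fingers move at their own pace and stop on an object; the grip force is fixed at half the most. Time passes only in rows, so rows that do not move let the fingers close. It gives the time, the measured TCP pose, the force, the opening and the grip force at its end, in the units of the state.
- bot.get_obs(): the state, without advancing time (a new reading comes with each control period).
- bot.capture(name): name is "scene" or "top"; returns the picture (480x640x3 uint8, red, green, blue); there is no depth.
- bot.camera_model(name): a dict with "camera_matrix" (3x3 intrinsics, pixels), "R" (3x3) and "t" (3): a world point X has camera coordinates R X + t. Camera axes: x right, y down, z forward; pixel columns grow to the right and rows downward; lengths in mm; the calibration is good to about 2 mm. A picture is of the moment at which its call begins. camera_model takes no time and is no camera call.
- bot.close_job(): hands the job in; it is judged then, once.
The state is a dict: "time": time; "joint_positions": joint angles; "dq": joint speeds; "tau": joint torques, N m; "tool_pos": TCP position; "tcp_rot": TCP orientation; "contact_force": force on the tool from outside, world axes, zero at the start; "moment": the same for the moment, N m; "grip_width": finger opening in mm; "finger_force": force on a finger pad.
Only numpy, scipy, OpenCV 4.12 (cv2) and the standard library are available. Lean on these libraries where they do the work, as an engineer would, in place of code of your own. Each camera call takes 0.05 s, during which the arm holds its last target. There are 200 camera calls.

TASK

The sliding hatch of the bench locker springs shut by itself. Push it open with the smaller of the two timber offcuts and leave that offcut lying lengthwise on the locker's ledge, jammed between the steel stop and the hatch's upright lug, so that it props the hatch open on its own. Then reach in, take out the hex bolt and put it in the shallow round tin, leaving the hatch propped.

Things in the scene. Friction and masses are not known exactly. Their poses are not given: they have to be found in the camera images.
- locker: Fixed low grey steel locker on the table; in its frame x -130 to +82, y -75 to +232, z 0 to 62 mm. Origin: on the table under the middle of its well. Well under the hatch: x -70 to +70, y -65 to +65, inner floor z 10. The ledge is the flat top of its wide rim, x -130 to -70, z 62; the other long rim is as high. The open hatch slides over a deck between the rims.
- hatch (a joint): Recessed sliding sheet-steel hatch, top at z 57, edge strip to z 59. 0 m = shut, grows as it slides along the locker's +y, at most 0.145. A spring always pulls it shut: 5 N when shut, 8 N when open, plus damping (3 N at 0.05 m/s). With the small offcut jammed between stop and lug it stands at 0.120, and the well is then free from y -65 to +54.
- lug (a point): Foot, at ledge height, of the working face (looking to the locker's -y) of the upright steel lug on the hatch that stands over the ledge: plate at least 50 mm wide along x, 6 mm thick, from 3 to 55 mm above the ledge. Hatch shut: 50 mm from the stop's face, at x -100, y +76 in the locker's frame; it moves with the hatch.
- stop (a point): Foot, at ledge height, of the working face (looking to the locker's +y) of the fixed steel stop that stands on the ledge: 50 mm wide along x, 16 mm high above the ledge, at x -100, y +26 in the locker's frame. Its 3 mm high mounting foot lies behind it, at smaller y.
- prop: The smaller, darker planed timber offcut, 40 x 170 x 20 mm (x, y = length, z), about 70 g, loose. Origin at the centre of its underside. A bigger offcut (66 x 215 x 42 mm) lies beside it and is too long to serve.
- bolt: Steel hex bolt standing upright on its head on the floor of the well under the hatch: head about 20 mm across and 9 mm high, shank 9.6 mm in diameter, 41 mm high overall. Origin at the centre of the underside of the head, z up along the shank. A hex nut (24 mm across, 12 mm high) lies at least 30 mm from it in the well, not wanted.
- tin: Open shallow round metal tin on the table, loose, 76 mm outside diameter, 16 mm high, thin floor and wall. Origin at the centre of its underside.
Not all that is in view belongs to the job. Leave any black, turquoise or yellow look-alike of the tin alone.

How it is judged:
By the outcome, as a careful person would: the job done as asked, in the order asked, and still so for the second after the job is handed in, with the robot touching nothing.
It also fails if it takes over 58 s, if anything falls off the work surface, if the arm or the gripper's body presses on something with over 40 N, if the wrist force passes 120 N, or if a joint passes its speed limit or range.

## Working session

There is one attempt and no reset: what is moved stays moved. The work goes in short steps, Python scripts to look and compute and a tool call to move; the robot and the scene stay as the last step left them, time stands still between calls to the robot, and variables do not carry over. Pictures are saved under pics/ and viewed, at most 10 in all, crops included, and the job is handed in when it is done.

Besides the shell and the picture viewer there is one more tool, called by a JSON object that holds its "name" and its "arguments", one argument or row to a line. carry_out: Moves the arm, as the interface text tells. Its arguments: {"type":"object","properties":{"plan":{"type":"array"},"gripper":{"type":"number"}},"required":["plan"]}

```bash
mkdir -p pics; python3 - <<'E'
from plant import bot
import cv2
print(bot.grip_point_offset, bot.get_obs())
for n in("scene","top"):
    cv2.imwrite(f"pics/{n}0.png",bot.capture(n)[:,:,::-1]); m=bot.camera_model(n); print(n,m)
E
```

```text
18.8 {'time': 0.0, 'joint_positions': array([ 1.02001116e+00,  3.42686694e-01,  1.52502878e+00, -1.09921209e-05,
        1.27537348e+00, -1.46002747e-01]), 'dq': array([-1.05872987e-04,  1.32816860e-03, -8.95927276e-04, -1.21777927e-03,
        4.33267537e-05,  1.90691425e-03]), 'tau': array([-6.27962090e-04, -4.31254363e+01, -2.44211894e+01,  7.16717751e-02,
        5.62960468e-02, -1.46898501e-04]), 'tool_pos': array([206.49678613, 482.18581887, 190.65958652]), 'tcp_rot': array([-3.14011074e+00, -2.07290452e-04,  2.73681328e+00]), 'contact_force': array([ 0.67830661,  0.07488039, -0.38186087]), 'moment': array([-0.00012887,  0.03289282,  0.03448921]), 'finger_force': 0.0, 'grip_width': 91.88571125570502}
scene {'camera_matrix': array([[497.44124484,   0.        , 325.86035384],
       [  0.        , 497.44124484, 235.04356365],
       [  0.        ,   0.        ,   1.        ]]), 'R': array([[ 0.44651238, -0.89466245, -0.01434514],
       [-0.34927905, -0.15951487, -0.9233413 ],
       [ 0.82379053,  0.41729378, -0.38371222]]), 't': array([-408.29542679,  250.04297248,  579.72708495])}
top {'camera_matrix': array([[572.29532193,   0.        , 319.10385557],
       [  0.        , 572.29532193, 242.3126157 ],
       [  0.        ,   0.        ,   1.        ]]), 'R': array([[ 2.79589566e-02, -9.99604802e-01,  2.92178491e-03],
       [-9.96147451e-01, -2.81050584e-02, -8.30684192e-02],
       [ 8.31177076e-02, -5.88022268e-04, -9.96539563e-01]]), 't': array([-166.09979411,  615.60717434, 1392.43354959])}
```

View pics/scene0.png

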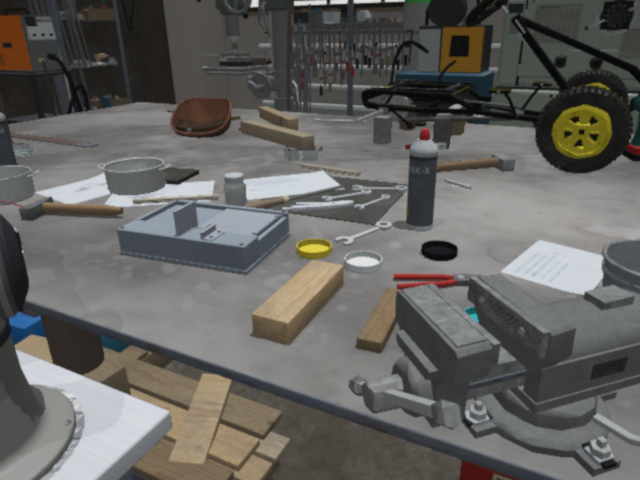

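View pics/top0.png

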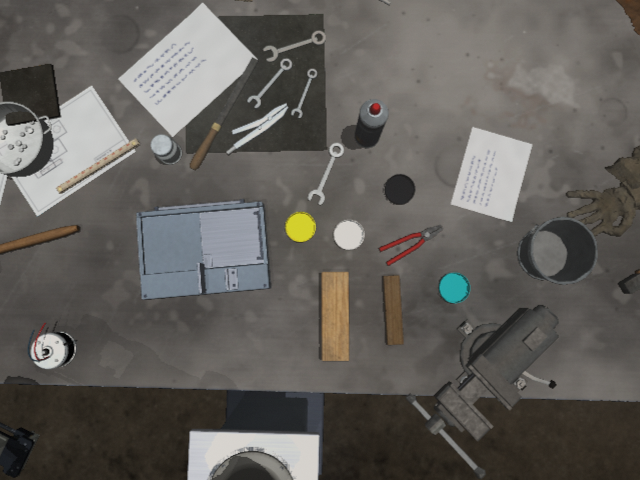

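The top view shows the locker at (137-270, 200-299), with its ledge toward the robot. The lug is near (201,278) and the stop near (232,278). The big offcut is at (335,316), the prop at (393,310) and the plain tin at (349,235). I'll enlarge this area.

```bash
python3 - <<'E'
import cv2
i=cv2.imread("pics/top0.png")
a=cv2.resize(i[195:305,130:280],None,fx=5,fy=5,interpolation=cv2.INTER_CUBIC); cv2.imwrite("pics/c1.png",a)
b=cv2.resize(i[210:360,310:420],None,fx=4,fy=4,interpolation=cv2.INTER_CUBIC); cv2.imwrite("pics/c2.png",b)
E
```

```text
(no output)
```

View pics/c1.png

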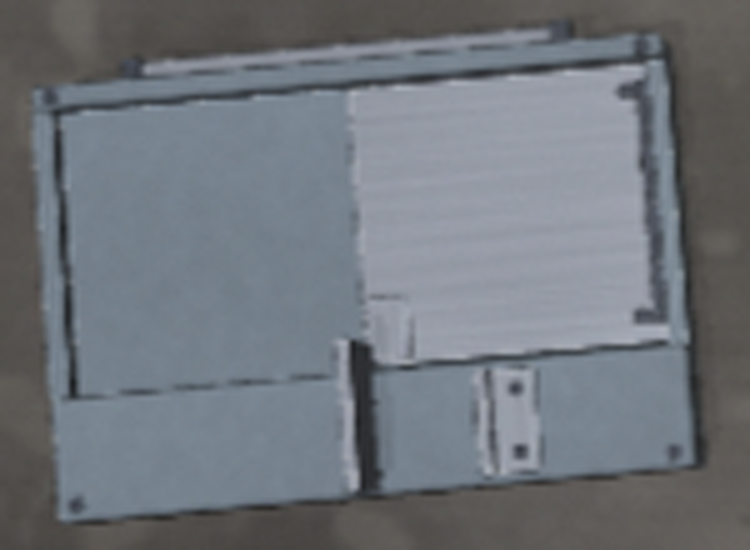

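View pics/c2.png

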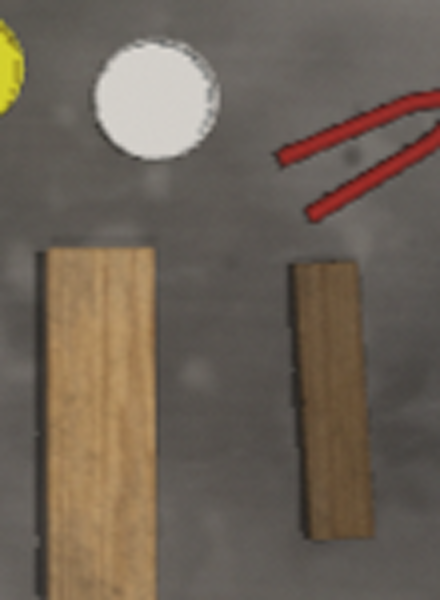

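```bash
cat > h.py <<'E'
import numpy as np
from scipy.optimize import least_squares
from plant import bot
def ray(n,px,z):
    m=bot.camera_model(n);R,t=m["R"],m["t"];c=-R.T@t
    d=R.T@np.linalg.inv(m["camera_matrix"])@np.array([px[0],px[1],1.])
    return (c+d*(z-c[2])/d[2])
def fit(loc,wor):
    loc=np.array(loc,float);wor=np.array(wor)[:,:2]
    f=lambda p:(loc@np.array([[np.cos(p[2]),np.sin(p[2])],[-np.sin(p[2]),np.cos(p[2])]])+p[:2]-wor).ravel()
    s=least_squares(f,[wor[:,0].mean(),wor[:,1].mean(),0],x_scale=[100,100,1]);return s.x,s.fun.round(1)
def L2W(p,xy):
    c,s=np.cos(p[2]),np.sin(p[2]);return np.array([p[0]+c*xy[0]-s*xy[1],p[1]+s*xy[0]+c*xy[1]])
E
python3 - <<'E'
from h import *
u=lambda x,y,s,ox,oy:((x+.5)/s-.5+ox,(y+.5)/s-.5+oy)
A=[ray("top",u(x,y,5,130,195),62) for x,y in[(60,522),(693,467),(662,35),(33,88)]]
p,r=fit([(-130,232),(-130,-75),(82,-75),(82,232)],A);print("locker",p,r)
for n,z,pts in(("stopface",62+16,[(472,370),(487,475)]),("lugtop",117,[(372,342),(378,490)])):
    print(n,[ray("top",u(x,y,5,130,195),z).round(1) for x,y in pts])
print("stop",L2W(p,(-100,26)),"lug",L2W(p,(-100,76)))
B=[ray("top",u(x,y,4,310,210),20) for x,y in[(293,264),(357,261),(374,538),(309,540)]]
q,r=fit([(20,85),(20,-85),(-20,-85),(-20,85)],B);print(B)
# prop length along image rows (world x): local y -> world -x/+x
q,r=fit([(-20,85),(20,85),(20,-85),(-20,-85)],B);print("prop",q,r)
q2=least_squares(lambda p:0,[0]) if 0 else None
print("tin",ray("top",u(157,100,4,310,210),16), ray("top",u(95,100,4,310,210),16)-ray("top",u(219,100,4,310,210),16))
print("big",[ray("top",u(x,y,4,310,210),42)[:2].round(0) for x,y in[(47,248),(155,248)]])
E
```

```text
locker [6.23363718e+02 5.75434706e+01 1.13138574e-01] [-1.   1.3 -1.  -1.9  1.  -0.4  0.9  1. ]
stopface [array([546.6,  75.5,  78. ]), array([497.1,  66.3,  78. ])]
lugtop [array([557. , 115.8, 117. ]), array([489., 110., 117.])]
stop [521.06772142  72.08750771] lug [515.42285343 121.76784049]
[array([ 542.19372004, -308.98490469,   20.        ]), array([ 545.16093552, -348.59210846,   20.        ]), array([ 375.79649855, -361.79754098,   20.        ]), array([ 373.47985742, -321.95660493,   20.        ])]
prop [ 459.15775289 -335.33278977   -1.49409021] [ 0.2  0.1  0.3 -0.2  0.1  0.  -0.6  0.1]
tin [ 642.2168405  -222.57471603   16.        ] [-2.18797433 77.44123537  0.        ]
big [array([ 547., -156.]), array([ 549., -222.])]
```

The locker fit is good to 1–2 mm: origin (623.4, 57.5), yaw 0.113. The prop centre is at (459, -335), with its long axis 0.077 rad from world x. The tin is at (642, -222.6). I'll go to the prop first.

{"name": "carry_out", "arguments": {
  "plan": [
    {"tx":23,"ty":-28,"rz":0.04},
    {"tx":23,"ty":-28,"rz":0.04},
    {"tx":23,"ty":-28,"rz":0.04},
    {"tx":23,"ty":-28,"rz":0.04},
    {"tx":23,"ty":-28,"rz":0.04},
    {"tx":23,"ty":-28,"rz":0.04},
    {"tx":23,"ty":-28,"rz":0.04},
    {"tx":23,"ty":-28,"rz":0.04},
    {"tx":23,"ty":-28,"rz":0.04},
    {"tx":23,"ty":-28,"rz":0.04},
    {"tx":23,"ty":-28,"rz":0.04},
    {"tx":23,"ty":-28,"rz":0.04}
  ],
  "gripper": 0
}}

```text
invalid input at $.plan[0]: expected keys tx, ty, tz, rx, ry, rz
```

{"name": "carry_out", "arguments": {
  "plan": [
    {"tx":-2,"ty":-40,"tz":-8},
    {"tx":-2,"ty":-40,"tz":-8},
    {"tx":-2,"ty":-40,"tz":-8},
    {"tx":-2,"ty":-40,"tz":-8},
    {"tx":-2,"ty":-40,"tz":-8},
    {"tx":-2,"ty":-40,"tz":-8},
    {"tx":-2,"ty":-40,"tz":-8},
    {"tx":-2,"ty":-40,"tz":-8},
    {"tx":-2,"ty":-40,"tz":-8},
    {"tx":-2,"ty":-40,"tz":-8},
    {"tx":-2,"ty":-40,"tz":-8},
    {"tx":-2,"ty":-40,"tz":-8}
  ]
}}

```text
invalid input at $.plan[0]: expected keys tx, ty, tz, rx, ry, rz
```

{"name": "carry_out", "arguments": {
  "plan": [
    {},
    {}
  ]
}}

```text
invalid input at $.plan[0]: expected keys tx, ty, tz, rx, ry, rz
```

All six keys are required in each row.

{"name": "carry_out", "arguments": {
  "plan": [
    {"tx":23,"ty":-28,"tz":0,"rx":0,"ry":0,"rz":0.04},
    {"tx":23,"ty":-28,"tz":0,"rx":0,"ry":0,"rz":0.04},
    {"tx":23,"ty":-28,"tz":0,"rx":0,"ry":0,"rz":0.04},
    {"tx":23,"ty":-28,"tz":0,"rx":0,"ry":0,"rz":0.04},
    {"tx":23,"ty":-28,"tz":0,"rx":0,"ry":0,"rz":0.04},
    {"tx":23,"ty":-28,"tz":0,"rx":0,"ry":0,"rz":0.04},
    {"tx":23,"ty":-28,"tz":0,"rx":0,"ry":0,"rz":0.04},
    {"tx":23,"ty":-28,"tz":0,"rx":0,"ry":0,"rz":0.04},
    {"tx":23,"ty":-28,"tz":0,"rx":0,"ry":0,"rz":0.04},
    {"tx":23,"ty":-28,"tz":0,"rx":0,"ry":0,"rz":0.04},
    {"tx":23,"ty":-28,"tz":0,"rx":0,"ry":0,"rz":0.04},
    {"tx":23,"ty":-28,"tz":0,"rx":0,"ry":0,"rz":0.04}
  ],
  "gripper": 0
}}

```text
time: 1.3
tool_pos: [483.3, 145.3, 191.0]
tcp_rot: [3.141, -0.001, -3.065]
contact_force: [0.2, 0.4, 0.2]
grip_width: 91.5
finger_force: 0.0
```

{"name": "carry_out", "arguments": {
  "plan": [
    {"tx":-2,"ty":-40,"tz":-8,"rx":0,"ry":0,"rz":0},
    {"tx":-2,"ty":-40,"tz":-8,"rx":0,"ry":0,"rz":0},
    {"tx":-2,"ty":-40,"tz":-8,"rx":0,"ry":0,"rz":0},
    {"tx":-2,"ty":-40,"tz":-8,"rx":0,"ry":0,"rz":0},
    {"tx":-2,"ty":-40,"tz":-8,"rx":0,"ry":0,"rz":0},
    {"tx":-2,"ty":-40,"tz":-8,"rx":0,"ry":0,"rz":0},
    {"tx":-2,"ty":-40,"tz":-8,"rx":0,"ry":0,"rz":0},
    {"tx":-2,"ty":-40,"tz":-8,"rx":0,"ry":0,"rz":0},
    {"tx":-2,"ty":-40,"tz":-8,"rx":0,"ry":0,"rz":0},
    {"tx":-2,"ty":-40,"tz":-8,"rx":0,"ry":0,"rz":0},
    {"tx":-2,"ty":-40,"tz":-8,"rx":0,"ry":0,"rz":0},
    {"tx":-2,"ty":-40,"tz":-8,"rx":0,"ry":0,"rz":0}
  ]
}}

```text
time: 2.5
tool_pos: [458.2, -334.8, 94.6]
tcp_rot: [3.141, -0.001, -3.067]
contact_force: [0.4, 0.1, -0.7]
grip_width: 92.1
finger_force: 0.0
```

{"name": "carry_out", "arguments": {
  "plan": [
    {"tx":0,"ty":0,"tz":0,"rx":0,"ry":0,"rz":0},
    {"tx":0,"ty":0,"tz":0,"rx":0,"ry":0,"rz":0}
  ]
}}

```text
time: 2.7
tool_pos: [458.0, -333.6, 94.4]
tcp_rot: [3.14, -0.001, -3.068]
contact_force: [-0.0, 0.3, 0.2]
grip_width: 91.8
finger_force: 0.0
```

{"name": "carry_out", "arguments": {
  "plan": [
    {"tx":1,"ty":-1,"tz":-20,"rx":0,"ry":0,"rz":0},
    {"tx":0,"ty":0,"tz":-20,"rx":0,"ry":0,"rz":0},
    {"tx":0,"ty":0,"tz":-20,"rx":0,"ry":0,"rz":0},
    {"tx":0,"ty":0,"tz":-15,"rx":0,"ry":0,"rz":0},
    {"tx":0,"ty":0,"tz":-10,"rx":0,"ry":0,"rz":0},
    {"tx":0,"ty":0,"tz":-5,"rx":0,"ry":0,"rz":0},
    {"tx":0,"ty":0,"tz":0,"rx":0,"ry":0,"rz":0},
    {"tx":0,"ty":0,"tz":0,"rx":0,"ry":0,"rz":0}
  ]
}}

```text
time: 3.5
tool_pos: [460.2, -334.5, 6.0]
tcp_rot: [-3.141, 0.001, -3.066]
contact_force: [0.2, -0.6, -0.2]
grip_width: 91.9
finger_force: 0.0
```

{"name": "carry_out", "arguments": {
  "plan": [
    {"tx":0,"ty":0,"tz":0,"rx":0,"ry":0,"rz":0},
    {"tx":0,"ty":0,"tz":0,"rx":0,"ry":0,"rz":0},
    {"tx":0,"ty":0,"tz":0,"rx":0,"ry":0,"rz":0},
    {"tx":0,"ty":0,"tz":0,"rx":0,"ry":0,"rz":0},
    {"tx":0,"ty":0,"tz":0,"rx":0,"ry":0,"rz":0},
    {"tx":0,"ty":0,"tz":0,"rx":0,"ry":0,"rz":0},
    {"tx":0,"ty":0,"tz":0,"rx":0,"ry":0,"rz":0},
    {"tx":0,"ty":0,"tz":0,"rx":0,"ry":0,"rz":0}
  ],
  "gripper": 1
}}

```text
time: 4.3
tool_pos: [459.7, -334.4, 5.3]
tcp_rot: [3.141, -0.0, -3.066]
contact_force: [-0.2, -0.3, 0.3]
grip_width: 32.2
finger_force: 0.0
```

```bash
python3 - <<'E'
from h import *
import cv2
o=bot.get_obs();print(o["time"],o["grip_width"],o["finger_force"],o["tool_pos"])
i=bot.capture("scene")[:,:,::-1];j=bot.capture("top")[:,:,::-1]
a=cv2.resize(i[160:380,280:500],(590,590));b=cv2.resize(j[230:390,330:380+20],(207,472))
c=np.zeros((590,797,3),np.uint8);c[:,:590]=a;c[:472,590:]=b
cv2.imwrite("pics/g1.png",c)
E
```

```text
4.3 32.17805594681336 0.0 [ 459.71853255 -334.38757811    5.30237693]
```

View pics/g1.png

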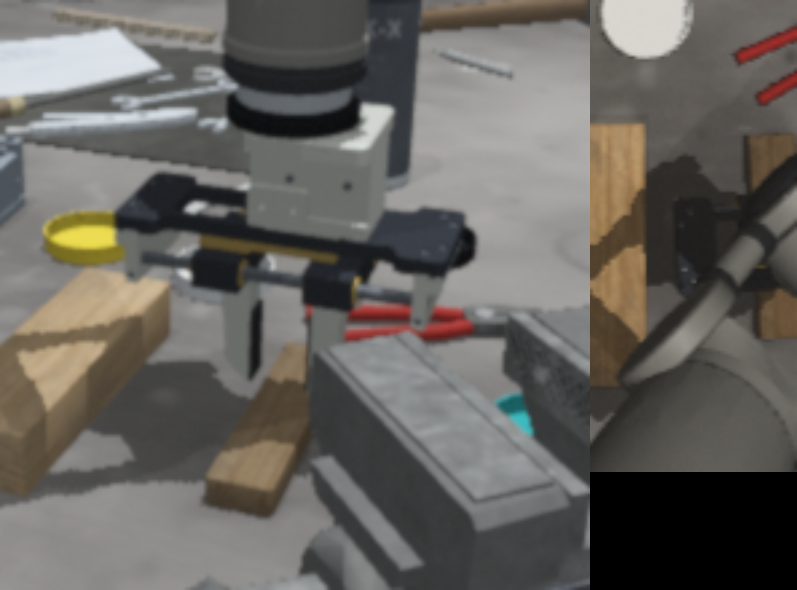

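The picture shows the fingers straddling the prop at about (258,370) and (310,380), near its sides. The reported width of 32 with zero force is unclear, so I'll give the fingers more time.

{"name": "carry_out", "arguments": {
  "plan": [
    {"tx":0,"ty":0,"tz":0,"rx":0,"ry":0,"rz":0},
    {"tx":0,"ty":0,"tz":0,"rx":0,"ry":0,"rz":0},
    {"tx":0,"ty":0,"tz":0,"rx":0,"ry":0,"rz":0},
    {"tx":0,"ty":0,"tz":0,"rx":0,"ry":0,"rz":0}
  ]
}}

```text
time: 4.8
tool_pos: [459.8, -334.4, 5.3]
tcp_rot: [3.142, 0.0, -3.066]
contact_force: [-0.4, -0.2, -0.5]
grip_width: 0.5
finger_force: 0.0
```

```bash
python3 - <<'E'
from h import *
import cv2
i=bot.capture("scene")[:,:,::-1].copy()
m=bot.camera_model("scene")
for X in [(459.8,-334.4,5.3),(459.8,-334.4,35.3)]:
    v=m["camera_matrix"]@(m["R"]@np.array(X)+m["t"]);print(v[:2]/v[2])
cv2.imwrite("pics/g2.png",cv2.resize(i[230:370,330:470],(700,700))[:590])
print(bot.get_obs()["joint_positions"])
E
```

```text
[384.38330333 319.00852182]
[384.9539428 303.100395 ]
[-7.63674800e-01  6.26363581e-01  1.62190086e+00  5.05058725e-05
  8.93365278e-01 -2.40975566e+00]
```

View pics/g2.png

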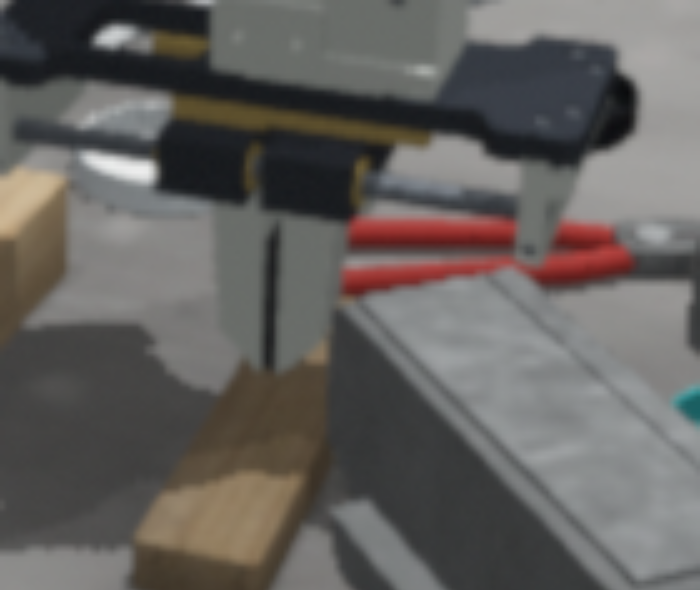

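The closed tips appear at about (384,304) in scene, which fits z≈33 rather than the reported 5. I'll check the scene calibration against known points.

```bash
python3 - <<'E'
from h import *
import cv2
m=bot.camera_model("scene")
def pr(X):
    v=m["camera_matrix"]@(m["R"]@np.array(X,float)+m["t"]);return (v[:2]/v[2]).round(1)
print("tin rim c",pr((642.2,-222.6,16)))
for X in [(373.5,-322,20),(375.8,-361.8,20),(542.2,-309,20),(373.5,-322,0)]: print(X,pr(X))
p=(623.4,57.5,.113)
for l in [(-130,232),(-130,-75),(82,-75),(82,232)]: print(l,pr((*L2W(p,l),62)),pr((*L2W(p,l),0)))
i=cv2.imread("pics/scene0.png");
cv2.imwrite("pics/s1.png",np.hstack([cv2.resize(i[190:280,110:300],(570,270)),cv2.resize(i[280:370,350:410],(180,270))]))
E
```

```text
tin rim c [364.  257.9]
(373.5, -322, 20) [356.7 336.8]
(375.8, -361.8, 20) [382.3 342.6]
(542.2, -309, 20) [387.3 286.2]
(373.5, -322, 0) [356.6 348. ]
(-130, 232) [116.3 228.3] [121.3 254.8]
(-130, -75) [244.6 246.6] [247.  275.4]
(82, -75) [289.3 211. ] [290.5 236. ]
(82, 232) [176.5 198.2] [179.7 221.5]
```

View pics/s1.png

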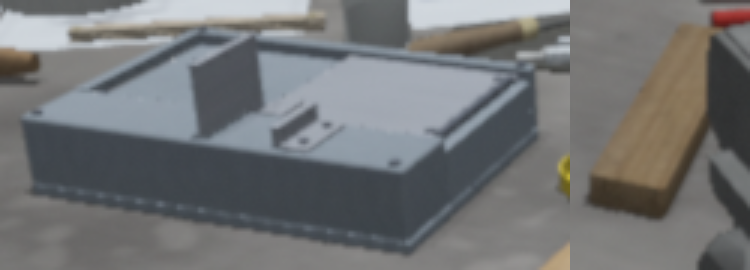

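```bash
python3 - <<'E'
from h import *
for z in (70,100,130): print(ray("top",(363.8,313),z), ray("top",(358.6,313),z))
E
```

```text
[ 450.80808163 -259.63278568   70.        ] [ 450.46387282 -247.27508034   70.        ]
[ 451.93284293 -257.18502066  100.        ] [ 451.59617573 -245.09807262  100.        ]
[ 453.05760422 -254.73725564  130.        ] [ 452.72847864 -242.92106489  130.        ]
```

{"name": "carry_out", "arguments": {
  "plan": [
    {"tx":0,"ty":0,"tz":0,"rx":0,"ry":0,"rz":0},
    {"tx":0,"ty":0,"tz":0,"rx":0,"ry":0,"rz":0},
    {"tx":0,"ty":0,"tz":0,"rx":0,"ry":0,"rz":0},
    {"tx":0,"ty":0,"tz":0,"rx":0,"ry":0,"rz":0},
    {"tx":0,"ty":0,"tz":0,"rx":0,"ry":0,"rz":0},
    {"tx":0,"ty":0,"tz":0,"rx":0,"ry":0,"rz":0},
    {"tx":0,"ty":0,"tz":0,"rx":0,"ry":0,"rz":0},
    {"tx":0,"ty":0,"tz":0,"rx":0,"ry":0,"rz":0},
    {"tx":0,"ty":0,"tz":0,"rx":0,"ry":0,"rz":0}
  ],
  "gripper": 0.15
}}

```text
time: 5.75
tool_pos: [459.7, -334.4, 5.4]
tcp_rot: [3.141, 0.0, -3.066]
contact_force: [0.2, 0.2, 0.6]
grip_width: 68.0
finger_force: 0.0
```

{"name": "carry_out", "arguments": {
  "plan": [
    {"tx":0,"ty":0,"tz":-4,"rx":0,"ry":0,"rz":0},
    {"tx":0,"ty":0,"tz":-4,"rx":0,"ry":0,"rz":0},
    {"tx":0,"ty":0,"tz":-3,"rx":0,"ry":0,"rz":0},
    {"tx":0,"ty":0,"tz":-3,"rx":0,"ry":0,"rz":0},
    {"tx":0,"ty":0,"tz":0,"rx":0,"ry":0,"rz":0}
  ]
}}

```text
time: 6.25
tool_pos: [459.5, -334.1, -9.3]
tcp_rot: [3.141, -0.001, -3.066]
contact_force: [-0.9, -0.4, -0.5]
grip_width: 78.2
finger_force: 0.0
```

No contact at a reported z of -9, so the reported z reads too low. I'll probe down gently.

{"name": "carry_out", "arguments": {
  "plan": [
    {"tx":0,"ty":0,"tz":-3,"rx":0,"ry":0,"rz":0},
    {"tx":0,"ty":0,"tz":-3,"rx":0,"ry":0,"rz":0},
    {"tx":0,"ty":0,"tz":0,"rx":0,"ry":0,"rz":0}
  ]
}}

```text
time: 6.55
tool_pos: [459.5, -334.2, -15.1]
tcp_rot: [3.141, -0.0, -3.066]
contact_force: [-0.2, 0.1, 0.1]
grip_width: 77.8
finger_force: 0.0
```

{"name": "carry_out", "arguments": {
  "plan": [
    {"tx":0,"ty":0,"tz":-2,"rx":0,"ry":0,"rz":0},
    {"tx":0,"ty":0,"tz":-2,"rx":0,"ry":0,"rz":0},
    {"tx":0,"ty":0,"tz":0,"rx":0,"ry":0,"rz":0}
  ]
}}

```text
time: 6.85
tool_pos: [459.6, -334.3, -18.9]
tcp_rot: [3.141, -0.0, -3.066]
contact_force: [0.9, 0.1, 0.4]
grip_width: 78.2
finger_force: 0.0
```

{"name": "carry_out", "arguments": {
  "plan": [
    {"tx":0,"ty":0,"tz":-2,"rx":0,"ry":0,"rz":0},
    {"tx":0,"ty":0,"tz":-2,"rx":0,"ry":0,"rz":0},
    {"tx":0,"ty":0,"tz":0,"rx":0,"ry":0,"rz":0}
  ]
}}

```text
time: 7.15
tool_pos: [459.6, -334.2, -23.0]
tcp_rot: [3.141, -0.0, -3.066]
contact_force: [1.2, -0.8, 0.2]
grip_width: 78.3
finger_force: 0.0
```

{"name": "carry_out", "arguments": {
  "plan": [
    {"tx":0,"ty":0,"tz":-1,"rx":0,"ry":0,"rz":0},
    {"tx":0,"ty":0,"tz":-1,"rx":0,"ry":0,"rz":0},
    {"tx":0,"ty":0,"tz":0,"rx":0,"ry":0,"rz":0}
  ]
}}

```text
time: 7.45
tool_pos: [459.7, -334.3, -24.8]
tcp_rot: [3.141, -0.0, -3.066]
contact_force: [-0.8, -1.0, 0.1]
grip_width: 78.2
finger_force: 0.0
```

{"name": "carry_out", "arguments": {
  "plan": [
    {"tx":0,"ty":0,"tz":-1,"rx":0,"ry":0,"rz":0},
    {"tx":0,"ty":0,"tz":0,"rx":0,"ry":0,"rz":0}
  ]
}}

```text
time: 7.65
tool_pos: [459.7, -334.4, -25.8]
tcp_rot: [3.141, -0.0, -3.066]
contact_force: [-0.4, -0.6, 0.1]
grip_width: 78.3
finger_force: 0.0
```

{"name": "carry_out", "arguments": {
  "plan": [
    {"tx":0,"ty":0,"tz":-1,"rx":0,"ry":0,"rz":0},
    {"tx":0,"ty":0,"tz":0,"rx":0,"ry":0,"rz":0}
  ]
}}

```text
time: 7.85
tool_pos: [459.7, -334.3, -26.8]
tcp_rot: [3.141, -0.0, -3.066]
contact_force: [0.5, 0.6, -0.5]
grip_width: 77.5
finger_force: 0.0
```

Close here, up 2 mm for finger clearance.

{"name": "carry_out", "arguments": {
  "plan": [
    {"tx":0,"ty":0,"tz":2,"rx":0,"ry":0,"rz":0},
    {"tx":0,"ty":0,"tz":0,"rx":0,"ry":0,"rz":0},
    {"tx":0,"ty":0,"tz":0,"rx":0,"ry":0,"rz":0},
    {"tx":0,"ty":0,"tz":0,"rx":0,"ry":0,"rz":0},
    {"tx":0,"ty":0,"tz":0,"rx":0,"ry":0,"rz":0},
    {"tx":0,"ty":0,"tz":0,"rx":0,"ry":0,"rz":0},
    {"tx":0,"ty":0,"tz":0,"rx":0,"ry":0,"rz":0},
    {"tx":0,"ty":0,"tz":0,"rx":0,"ry":0,"rz":0},
    {"tx":0,"ty":0,"tz":0,"rx":0,"ry":0,"rz":0}
  ],
  "gripper": 1
}}

```text
time: 8.75
tool_pos: [459.7, -334.4, -24.7]
tcp_rot: [3.141, -0.0, -3.066]
contact_force: [0.3, 0.3, -0.0]
grip_width: 39.8
finger_force: 30.0
```

Gripped: 39.8 mm, 30 N. Prop bottom on the table now corresponds to a reported z of -24.7. Next I lift, carry and turn to the locker.

{"name": "carry_out", "arguments": {
  "plan": [
    {"tx":0,"ty":0,"tz":15,"rx":0,"ry":0,"rz":0},
    {"tx":0,"ty":0,"tz":25,"rx":0,"ry":0,"rz":0},
    {"tx":0,"ty":0,"tz":30,"rx":0,"ry":0,"rz":0},
    {"tx":0,"ty":0,"tz":30,"rx":0,"ry":0,"rz":0},
    {"tx":0,"ty":0,"tz":30,"rx":0,"ry":0,"rz":0}
  ]
}}

```text
time: 9.25
tool_pos: [459.6, -334.2, 106.4]
tcp_rot: [3.141, -0.0, -3.066]
contact_force: [-0.2, -0.5, -2.3]
grip_width: 39.4
finger_force: 30.0
```

{"name": "carry_out", "arguments": {
  "plan": [
    {"tx":5.5,"ty":30,"tz":0,"rx":0,"ry":0,"rz":-0.1278},
    {"tx":5.5,"ty":30,"tz":0,"rx":0,"ry":0,"rz":-0.1278},
    {"tx":5.5,"ty":30,"tz":0,"rx":0,"ry":0,"rz":-0.1278},
    {"tx":5.5,"ty":30,"tz":0,"rx":0,"ry":0,"rz":-0.1278},
    {"tx":5.5,"ty":30,"tz":0,"rx":0,"ry":0,"rz":-0.1278},
    {"tx":5.5,"ty":30,"tz":0,"rx":0,"ry":0,"rz":-0.1278},
    {"tx":5.5,"ty":30,"tz":0,"rx":0,"ry":0,"rz":-0.1278},
    {"tx":5.5,"ty":30,"tz":0,"rx":0,"ry":0,"rz":-0.1278},
    {"tx":5.5,"ty":30,"tz":0,"rx":0,"ry":0,"rz":-0.1278},
    {"tx":5.5,"ty":30,"tz":0,"rx":0,"ry":0,"rz":-0.1278},
    {"tx":5.5,"ty":30,"tz":0,"rx":0,"ry":0,"rz":-0.1278},
    {"tx":5.5,"ty":30,"tz":0,"rx":0,"ry":0,"rz":-0.1278}
  ]
}}

```text
time: 10.45
tool_pos: [525.7, 26.9, 105.3]
tcp_rot: [3.142, 0.0, 1.678]
contact_force: [-0.4, 0.0, -1.0]
grip_width: 39.9
finger_force: 30.0
```

{"name": "carry_out", "arguments": {
  "plan": [
    {"tx":0,"ty":0,"tz":0,"rx":0,"ry":0,"rz":0},
    {"tx":0,"ty":0,"tz":0,"rx":0,"ry":0,"rz":0}
  ]
}}

```text
time: 10.65
tool_pos: [525.6, 25.9, 105.2]
tcp_rot: [-3.141, 0.0, 1.687]
contact_force: [-0.1, -0.1, -0.5]
grip_width: 39.8
finger_force: 30.0
```

{"name": "carry_out", "arguments": {
  "plan": [
    {"tx":0,"ty":0,"tz":-15,"rx":0,"ry":0,"rz":0},
    {"tx":0,"ty":0,"tz":-15,"rx":0,"ry":0,"rz":0},
    {"tx":0,"ty":0,"tz":-10,"rx":0,"ry":0,"rz":0},
    {"tx":0,"ty":0,"tz":-8,"rx":0,"ry":0,"rz":0},
    {"tx":0,"ty":0,"tz":0,"rx":0,"ry":0,"rz":0}
  ]
}}

```text
time: 11.15
tool_pos: [525.1, 25.0, 56.4]
tcp_rot: [-3.14, -0.0, 1.683]
contact_force: [-0.1, 0.2, -0.4]
grip_width: 39.3
finger_force: 30.0
```

```bash
python3 - <<'E'
from h import *
import cv2
i=bot.capture("scene")[:,:,::-1];j=bot.capture("top")[:,:,::-1]
a=cv2.resize(i[150:290,100:300],(798,559));cv2.imwrite("pics/p1.png",a);cv2.imwrite("pics/p1top.png",j)
o=bot.get_obs();print(o["tool_pos"],o["contact_force"])
m=bot.camera_model("scene")
def pr(X):
    v=m["camera_matrix"]@(m["R"]@np.array(X,float)+m["t"]);v=v[:2]/v[2];return ((v-[100,150])*3.99).round(0)
p=(623.4,57.5,.113)
T=o["tool_pos"]
for l in [(-20,85),(-20,-85),(20,85)]:
  for z in (82,102): print(l,z,pr((*L2W((T[0],T[1],.116),l),z)))
print("lug foot/top",[pr((*L2W(p,(-100,76)),z)) for z in(62,117)],"stop top",[pr((*L2W(p,(x,26)),78)) for x in(-125,-75)])
E
```

```text
[525.98175895  25.27681576  57.55899882] [-0.68307753 -0.12069968 -1.17802949]
(-20, 85) 82 [339. 307.]
(-20, 85) 102 [334. 270.]
(-20, -85) 82 [641. 348.]
(-20, -85) 102 [639. 309.]
(20, 85) 82 [384. 280.]
(20, 85) 102 [379. 244.]
lug foot/top [array([347., 326.]), array([334., 226.])] stop top [array([399., 327.]), array([453., 292.])]
```

View pics/p1.png

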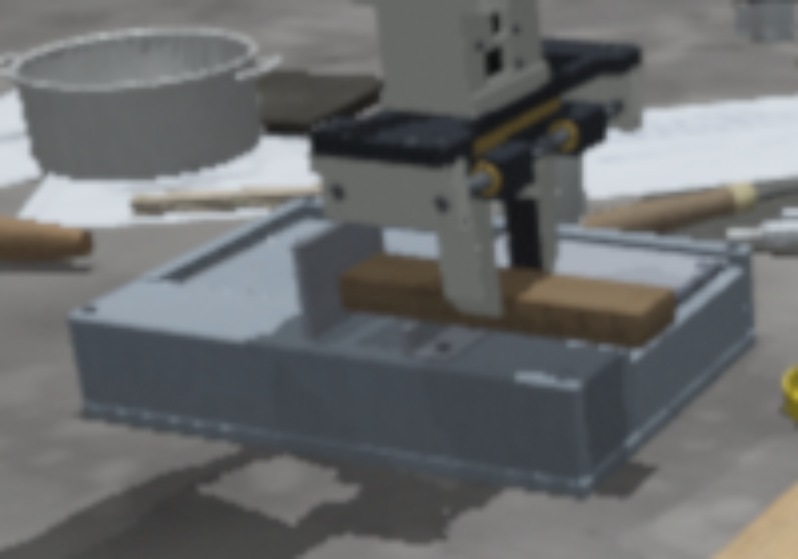

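The prop's corners are at about (342,270)/(340,307) and (630,346), matching the prediction. It is held above the stop (405,340) and just short of the lug (340,280). Now I push along the locker's +y.

{"name": "carry_out", "arguments": {
  "plan": [
    {"tx":-0.66,"ty":5.8,"tz":0,"rx":0,"ry":0,"rz":0},
    {"tx":-0.66,"ty":5.8,"tz":0,"rx":0,"ry":0,"rz":0},
    {"tx":-0.66,"ty":5.8,"tz":0,"rx":0,"ry":0,"rz":0},
    {"tx":-0.66,"ty":5.8,"tz":0,"rx":0,"ry":0,"rz":0},
    {"tx":-0.66,"ty":5.8,"tz":0,"rx":0,"ry":0,"rz":0},
    {"tx":-0.66,"ty":5.8,"tz":0,"rx":0,"ry":0,"rz":0},
    {"tx":-0.66,"ty":5.8,"tz":0,"rx":0,"ry":0,"rz":0},
    {"tx":-0.66,"ty":5.8,"tz":0,"rx":0,"ry":0,"rz":0}
  ]
}}

```text
time: 12.05
tool_pos: [521.0, 71.0, 57.8]
tcp_rot: [3.14, 0.003, 1.684]
contact_force: [1.0, -7.1, -0.4]
grip_width: 39.7
finger_force: 30.0
```

{"name": "carry_out", "arguments": {
  "plan": [
    {"tx":-0.66,"ty":5.8,"tz":0,"rx":0,"ry":0,"rz":0},
    {"tx":-0.66,"ty":5.8,"tz":0,"rx":0,"ry":0,"rz":0},
    {"tx":-0.66,"ty":5.8,"tz":0,"rx":0,"ry":0,"rz":0},
    {"tx":-0.66,"ty":5.8,"tz":0,"rx":0,"ry":0,"rz":0},
    {"tx":-0.66,"ty":5.8,"tz":0,"rx":0,"ry":0,"rz":0},
    {"tx":-0.66,"ty":5.8,"tz":0,"rx":0,"ry":0,"rz":0},
    {"tx":-0.66,"ty":5.8,"tz":0,"rx":0,"ry":0,"rz":0},
    {"tx":-0.66,"ty":5.8,"tz":0,"rx":0,"ry":0,"rz":0}
  ]
}}

```text
time: 12.85
tool_pos: [515.6, 117.2, 57.8]
tcp_rot: [3.141, 0.003, 1.684]
contact_force: [0.7, -9.1, 1.4]
grip_width: 39.7
finger_force: 30.0
```

{"name": "carry_out", "arguments": {
  "plan": [
    {"tx":-0.66,"ty":5.8,"tz":0,"rx":0,"ry":0,"rz":0},
    {"tx":-0.66,"ty":5.8,"tz":0,"rx":0,"ry":0,"rz":0},
    {"tx":-0.66,"ty":5.8,"tz":0,"rx":0,"ry":0,"rz":0},
    {"tx":-0.66,"ty":5.8,"tz":0,"rx":0,"ry":0,"rz":0},
    {"tx":-0.66,"ty":5.8,"tz":0,"rx":0,"ry":0,"rz":0},
    {"tx":-0.66,"ty":5.8,"tz":0,"rx":0,"ry":0,"rz":0},
    {"tx":-0.66,"ty":5.8,"tz":0,"rx":0,"ry":0,"rz":0},
    {"tx":-0.66,"ty":5.8,"tz":0,"rx":0,"ry":0,"rz":0},
    {"tx":0,"ty":0,"tz":0,"rx":0,"ry":0,"rz":0}
  ]
}}

```text
time: 13.75
tool_pos: [509.9, 164.2, 57.7]
tcp_rot: [3.141, 0.002, 1.685]
contact_force: [0.7, -7.1, 0.8]
grip_width: 39.9
finger_force: 30.0
```

```bash
python3 - <<'E'
from h import *
import cv2
i=bot.capture("scene")[:,:,::-1];j=bot.capture("top")[:,:,::-1]
cv2.imwrite("pics/q1.png",cv2.resize(i[150:290,100:300],(798,559)));cv2.imwrite("pics/q1top.png",j)
o=bot.get_obs();T=o["tool_pos"];print(T,o["tcp_rot"],o["contact_force"])
m=bot.camera_model("scene")
def pr(X):
    v=m["camera_matrix"]@(m["R"]@np.array(X,float)+m["t"]);v=v[:2]/v[2];return ((v-[100,150])*3.99).round(0)
p=(623.4,57.5,.113)
c,s=np.cos(.113),np.sin(.113);d=T[:2]-p[:2];print("locker xy",c*d[0]+s*d[1],-s*d[0]+c*d[1])
for l in [(-20,85),(-20,-85),(20,85)]:
  for z in (82,102): print(l,z,pr((*L2W((T[0],T[1],.113),l),z)))
print("stop top",[pr((*L2W(p,(x,26)),78)) for x in(-125,-75)])
E
```

```text
[509.9708776  163.93357729  57.70937063] [3.14124955e+00 2.46671551e-03 1.68460111e+00] [ 0.64044916 -6.84895169  1.14938478]
locker xy -100.70428931594854 118.54500536926028
(-20, 85) 82 [114. 277.]
(-20, 85) 102 [108. 241.]
(-20, -85) 82 [390. 314.]
(-20, -85) 102 [386. 277.]
(20, 85) 82 [164. 252.]
(20, 85) 102 [159. 218.]
stop top [array([399., 327.]), array([453., 292.])]
```

View pics/q1.png

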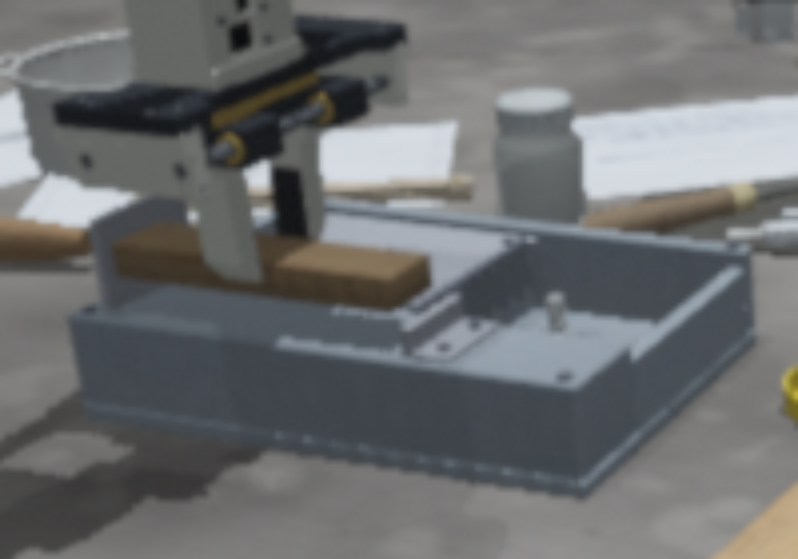

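The prop is pushed to locker y≈118.5. Its tail end (385,308) is just clear of the stop (400-460, 295-325), and the bolt is visible standing in the well at (556,310). I lower the prop 19 mm.

{"name": "carry_out", "arguments": {
  "plan": [
    {"tx":0,"ty":0,"tz":-4,"rx":0,"ry":0,"rz":0},
    {"tx":0,"ty":0,"tz":-5,"rx":0,"ry":0,"rz":0},
    {"tx":0,"ty":0,"tz":-5,"rx":0,"ry":0,"rz":0},
    {"tx":0,"ty":0,"tz":-3,"rx":0,"ry":0,"rz":0},
    {"tx":0,"ty":0,"tz":-2,"rx":0,"ry":0,"rz":0},
    {"tx":0,"ty":0,"tz":0,"rx":0,"ry":0,"rz":0}
  ]
}}

```text
time: 14.45
tool_pos: [511.1, 164.5, 39.6]
tcp_rot: [3.139, 0.002, 1.684]
contact_force: [0.9, -5.2, 5.6]
grip_width: 39.7
finger_force: 30.0
```

{"name": "carry_out", "arguments": {
  "plan": [
    {"tx":0,"ty":0,"tz":-1,"rx":0,"ry":0,"rz":0},
    {"tx":0.5,"ty":-4,"tz":0,"rx":0,"ry":0,"rz":0},
    {"tx":0,"ty":0,"tz":0,"rx":0,"ry":0,"rz":0}
  ]
}}

```text
time: 14.75
tool_pos: [511.7, 160.3, 38.8]
tcp_rot: [3.138, 0.002, 1.684]
contact_force: [1.1, -5.2, 6.5]
grip_width: 39.8
finger_force: 30.0
```

{"name": "carry_out", "arguments": {
  "plan": [
    {"tx":0.2,"ty":-2,"tz":0,"rx":0,"ry":0,"rz":0},
    {"tx":0,"ty":0,"tz":0,"rx":0,"ry":0,"rz":0}
  ]
}}

```text
time: 14.95
tool_pos: [511.7, 159.7, 38.8]
tcp_rot: [3.138, -0.001, 1.684]
contact_force: [-0.4, 0.8, 5.7]
grip_width: 39.4
finger_force: 30.0
```

{"name": "carry_out", "arguments": {
  "plan": [
    {"tx":0.2,"ty":-1.5,"tz":0,"rx":0,"ry":0,"rz":0},
    {"tx":0,"ty":0,"tz":0,"rx":0,"ry":0,"rz":0}
  ]
}}

```text
time: 15.15
tool_pos: [511.7, 159.7, 38.7]
tcp_rot: [3.138, -0.003, 1.684]
contact_force: [-0.8, 8.1, 5.2]
grip_width: 39.8
finger_force: 30.0
```

Tail is against the stop, since the force has reversed. I release and lift.

{"name": "carry_out", "arguments": {
  "plan": [
    {"tx":0,"ty":1,"tz":0,"rx":0,"ry":0,"rz":0},
    {"tx":0,"ty":0,"tz":0,"rx":0,"ry":0,"rz":0},
    {"tx":0,"ty":0,"tz":0,"rx":0,"ry":0,"rz":0},
    {"tx":0,"ty":0,"tz":0,"rx":0,"ry":0,"rz":0},
    {"tx":0,"ty":0,"tz":0,"rx":0,"ry":0,"rz":0}
  ],
  "gripper": 0.35
}}

```text
time: 15.65
tool_pos: [510.7, 158.2, 37.2]
tcp_rot: [-3.141, 0.0, 1.683]
contact_force: [-0.4, 0.0, -0.4]
grip_width: 59.6
finger_force: 0.0
```

{"name": "carry_out", "arguments": {
  "plan": [
    {"tx":0,"ty":0,"tz":5,"rx":0,"ry":0,"rz":0},
    {"tx":0,"ty":0,"tz":10,"rx":0,"ry":0,"rz":0},
    {"tx":0,"ty":0,"tz":20,"rx":0,"ry":0,"rz":0},
    {"tx":0,"ty":0,"tz":30,"rx":0,"ry":0,"rz":0},
    {"tx":0,"ty":0,"tz":30,"rx":0,"ry":0,"rz":0}
  ]
}}

```text
time: 16.15
tool_pos: [510.7, 158.2, 134.0]
tcp_rot: [3.142, 0.0, 1.683]
contact_force: [0.2, -0.5, 0.3]
grip_width: 59.6
finger_force: 0.0
```

{"name": "carry_out", "arguments": {
  "plan": [
    {"tx":-25,"ty":35,"tz":10,"rx":0,"ry":0,"rz":0},
    {"tx":-25,"ty":45,"tz":10,"rx":0,"ry":0,"rz":0},
    {"tx":-25,"ty":45,"tz":10,"rx":0,"ry":0,"rz":0},
    {"tx":-25,"ty":45,"tz":0,"rx":0,"ry":0,"rz":0},
    {"tx":0,"ty":45,"tz":0,"rx":0,"ry":0,"rz":0},
    {"tx":0,"ty":30,"tz":0,"rx":0,"ry":0,"rz":0}
  ]
}}

```text
time: 16.75
tool_pos: [412.9, 400.8, 162.9]
tcp_rot: [3.14, -0.002, 1.685]
contact_force: [0.7, 0.3, -0.0]
grip_width: 59.9
finger_force: 0.0
```

```bash
python3 - <<'E'
from h import *
import cv2
i=bot.capture("scene")[:,:,::-1];j=bot.capture("top")[:,:,::-1]
cv2.imwrite("pics/r1s.png",i);cv2.imwrite("pics/r1t.png",j)
o=bot.get_obs();print(o["tool_pos"],o["contact_force"])
A=cv2.resize(j[195:305,130:280],None,fx=5,fy=5,interpolation=cv2.INTER_CUBIC)[:,150:]
B=cv2.resize(i[185:285,220:300],(200,250),interpolation=cv2.INTER_CUBIC)
c=np.zeros((550,800,3),np.uint8);c[:,:600]=A;c[:250,600:]=B;cv2.imwrite("pics/r1.png",c)
E
```

```text
[413.20164867 401.29234246 162.13194597] [-0.07275104 -0.19716621 -0.07296363]
```

View pics/r1.png

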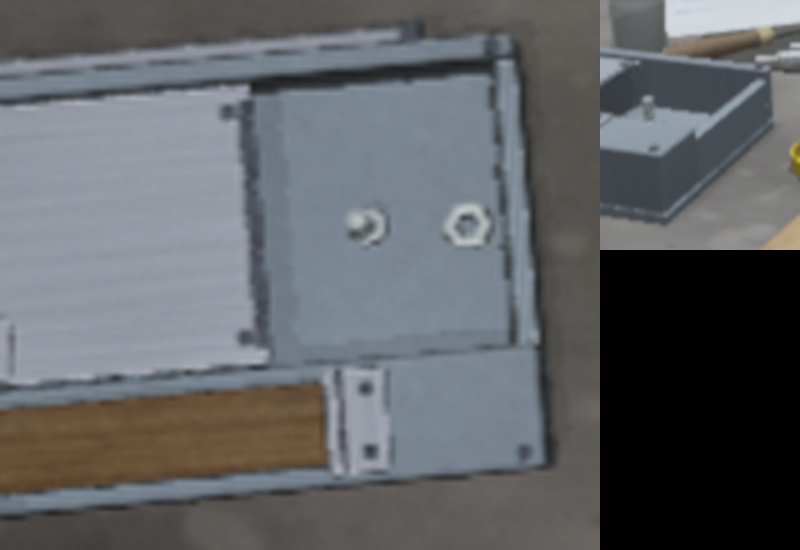

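The prop (brown, ending at the stop at 330,430) holds the hatch open, and the well is free. The bolt head is near (368,227), its shank leans to about (357,222), and the nut is at (467,226). I'll localise the bolt numerically.

```bash
python3 - <<'E'
from h import *
import cv2
u=lambda x,y:((x+150+.5)/5-.5+130,(y+.5)/5-.5+195)
print("head",ray("top",u(368,227),19),"shanktop",ray("top",u(357,222),51),"nut",ray("top",u(467,226),22))
j=cv2.imread("pics/r1t.png").astype(int);s=cv2.imread("pics/r1s.png").astype(int)
print(j[233:248,225:242].mean(2).astype(int))
print(s[216:240,230:250].mean(2).astype(int))
m=bot.camera_model("scene")
def pr(X):
    v=m["camera_matrix"]@(m["R"]@np.array(X,float)+m["t"]);return (v[:2]/v[2]).round(1)
for k in ((368,227,19),(357,222,51)):
    X=ray("top",u(*k[:2]),k[2]); print(pr((X[0],X[1],51)),pr((X[0],X[1],19)))
E
```

```text
head [620.34400397  65.22734412  19.        ] shanktop [619.97143496  65.87458573  51.        ] nut [621.98053568  15.63377774  22.        ]
[[131 132 131 130 130 131 130 132 132 132 132 133 132 133 132 133 133]
 [131 132 132 130 131 130 130 131 133 131 130 131 133 131 132 133 133]
 [132 132 132 133 130 132 132 130 128 127 121 125 131 131 130 131 132]
 [132 131 131 132 133 136 136 130 125 132 123 119 124 131 133 132 131]
 [131 132 132 132 141 154 156 153 158 164 146 117 123 133 132 132 133]
 [133 133 134 134 149 172 181 167 134 155 174 153 108 133 133 133 131]
 [134 133 133 136 151 171 184 168 121 112 153 157 106 134 133 133 133]
 [132 132 134 131 133 147 156 123  89  96 150 159  99 134 134 133 132]
 [132 131 133 133 118  83  87 102  99 126 168 155 101 133 133 133 134]
 [132 133 134 135 119  93  99 106 140 173 158 122 121 132 133 133 133]
 [134 133 134 135 135 135 130 142 154 109  93 123 134 135 134 132 131]
 [134 133 134 134 136 136 135 128 122 134 134 134 135 135 134 132 132]
 [133 134 134 135 137 136 136 135 135 135 134 133 134 133 134 133 131]
 [134 134 134 133 135 136 136 135 13
[... 1503 characters left out ...]
9 115 112 135 153 158 159 158 159 160
  159 160]
 [160 159 158 159 160 158 156 149 139 141 142 148 157 159 158 153 155 158
  160 160]
 [160 160 160 159 160 160 160 158 157 163 162 156 157 159 159 152 155 158
  159 162]
 [160 159 159 159 160 160 159 159 159 158 159 158 158 159 159 158 158 158
  158 161]
 [159 159 159 159 159 160 160 159 159 158 158 157 157 158 158 159 158 158
  157 157]
 [158 158 159 158 159 158 159 159 158 158 158 157 157 157 158 158 159 158
  158 157]
 [158 158 157 157 157 158 158 158 158 157 158 157 157 156 157 157 157 158
  158 158]
 [158 157 157 157 157 157 157 157 157 157 156 157 157 157 156 156 156 157
  158 157]]
[239.6 224.1] [240.8 237.5]
[239.3 224.1] [240.5 237.5]
```

The two views agree on the bolt at (620.5, 66.0). I turn so the gripper body lies along the locker's y, clear of the prop and lug, and move above the bolt.

{"name": "carry_out", "arguments": {
  "plan": [
    {"tx":17.3,"ty":-28,"tz":0,"rx":0,"ry":0,"rz":-0.131},
    {"tx":17.3,"ty":-28,"tz":0,"rx":0,"ry":0,"rz":-0.131},
    {"tx":17.3,"ty":-28,"tz":0,"rx":0,"ry":0,"rz":-0.131},
    {"tx":17.3,"ty":-28,"tz":0,"rx":0,"ry":0,"rz":-0.131},
    {"tx":17.3,"ty":-28,"tz":0,"rx":0,"ry":0,"rz":-0.131},
    {"tx":17.3,"ty":-28,"tz":0,"rx":0,"ry":0,"rz":-0.131},
    {"tx":17.3,"ty":-28,"tz":0,"rx":0,"ry":0,"rz":-0.131},
    {"tx":17.3,"ty":-28,"tz":0,"rx":0,"ry":0,"rz":-0.131},
    {"tx":17.3,"ty":-28,"tz":0,"rx":0,"ry":0,"rz":-0.131},
    {"tx":17.3,"ty":-28,"tz":0,"rx":0,"ry":0,"rz":-0.131},
    {"tx":17.3,"ty":-28,"tz":0,"rx":0,"ry":0,"rz":-0.131},
    {"tx":17.3,"ty":-28,"tz":0,"rx":0,"ry":0,"rz":-0.131}
  ],
  "gripper": 0.67
}}

```text
time: 18.05
tool_pos: [621.6, 59.5, 162.2]
tcp_rot: [3.141, -0.0, 0.105]
contact_force: [-0.0, 0.1, 0.3]
grip_width: 30.4
finger_force: 0.0
```

{"name": "carry_out", "arguments": {
  "plan": [
    {"tx":0,"ty":0,"tz":-30,"rx":0,"ry":0,"rz":0},
    {"tx":0,"ty":0,"tz":-30,"rx":0,"ry":0,"rz":0},
    {"tx":0,"ty":0,"tz":-20,"rx":0,"ry":0,"rz":0},
    {"tx":0,"ty":0,"tz":0,"rx":0,"ry":0,"rz":0},
    {"tx":0,"ty":0,"tz":0,"rx":0,"ry":0,"rz":0}
  ]
}}

```text
time: 18.55
tool_pos: [621.6, 61.2, 82.4]
tcp_rot: [3.141, -0.0, 0.111]
contact_force: [0.5, 0.5, 1.1]
grip_width: 30.1
finger_force: 0.0
```

```bash
python3 -c "
from plant import bot
o=bot.get_obs();print(o['tool_pos'],o['tcp_rot'],o['grip_width'],o['joint_positions'])"
```

```text
[621.59711798  61.17139977  82.39203248] [ 3.14131824e+00 -4.30432777e-04  1.10596366e-01] 30.12034108694035 [-2.44092029e-02  6.18407824e-01  1.37922567e+00 -2.35123853e-04
  1.14349572e+00  1.43588821e+00]
```

{"name": "carry_out", "arguments": {
  "plan": [
    {"tx":-1,"ty":4.8,"tz":0,"rx":0,"ry":0,"rz":0},
    {"tx":0,"ty":0,"tz":-15,"rx":0,"ry":0,"rz":0},
    {"tx":0,"ty":0,"tz":-15,"rx":0,"ry":0,"rz":0},
    {"tx":0,"ty":0,"tz":-10,"rx":0,"ry":0,"rz":0},
    {"tx":0,"ty":0,"tz":-8,"rx":0,"ry":0,"rz":0},
    {"tx":0,"ty":0,"tz":0,"rx":0,"ry":0,"rz":0}
  ]
}}

```text
time: 19.15
tool_pos: [620.1, 66.8, 32.9]
tcp_rot: [-3.142, 0.001, 0.111]
contact_force: [-0.7, -0.5, -0.3]
grip_width: 30.2
finger_force: 0.0
```

{"name": "carry_out", "arguments": {
  "plan": [
    {"tx":0,"ty":0,"tz":-8,"rx":0,"ry":0,"rz":0},
    {"tx":0,"ty":0,"tz":-8,"rx":0,"ry":0,"rz":0},
    {"tx":0,"ty":0,"tz":-8,"rx":0,"ry":0,"rz":0},
    {"tx":0,"ty":0,"tz":-6,"rx":0,"ry":0,"rz":0},
    {"tx":0,"ty":0,"tz":0,"rx":0,"ry":0,"rz":0}
  ]
}}

```text
time: 19.65
tool_pos: [619.6, 66.6, 2.1]
tcp_rot: [-3.141, 0.002, 0.111]
contact_force: [-0.0, 0.8, 1.0]
grip_width: 30.3
finger_force: 0.0
```

{"name": "carry_out", "arguments": {
  "plan": [
    {"tx":0.5,"ty":-0.5,"tz":-2,"rx":0,"ry":0,"rz":0},
    {"tx":0,"ty":0,"tz":0,"rx":0,"ry":0,"rz":0},
    {"tx":0,"ty":0,"tz":0,"rx":0,"ry":0,"rz":0},
    {"tx":0,"ty":0,"tz":0,"rx":0,"ry":0,"rz":0},
    {"tx":0,"ty":0,"tz":0,"rx":0,"ry":0,"rz":0},
    {"tx":0,"ty":0,"tz":0,"rx":0,"ry":0,"rz":0}
  ],
  "gripper": 1
}}

```text
time: 20.25
tool_pos: [621.0, 66.1, 1.5]
tcp_rot: [3.141, -0.0, 0.111]
contact_force: [1.3, 0.4, -0.0]
grip_width: 8.2
finger_force: 30.0
```

Bolt gripped. I lift straight up and carry it to the tin.

{"name": "carry_out", "arguments": {
  "plan": [
    {"tx":0,"ty":0,"tz":10,"rx":0,"ry":0,"rz":0},
    {"tx":0,"ty":0,"tz":20,"rx":0,"ry":0,"rz":0},
    {"tx":0,"ty":0,"tz":30,"rx":0,"ry":0,"rz":0},
    {"tx":0,"ty":0,"tz":30,"rx":0,"ry":0,"rz":0},
    {"tx":0,"ty":0,"tz":10,"rx":0,"ry":0,"rz":0}
  ]
}}

```text
time: 20.75
tool_pos: [623.0, 66.1, 105.6]
tcp_rot: [3.141, -0.006, 0.111]
contact_force: [0.5, -0.5, -0.3]
grip_width: 8.4
finger_force: 30.0
```

{"name": "carry_out", "arguments": {
  "plan": [
    {"tx":2.1,"ty":-29,"tz":0,"rx":0,"ry":0,"rz":0},
    {"tx":2.1,"ty":-29,"tz":0,"rx":0,"ry":0,"rz":0},
    {"tx":2.1,"ty":-29,"tz":0,"rx":0,"ry":0,"rz":0},
    {"tx":2.1,"ty":-29,"tz":0,"rx":0,"ry":0,"rz":0},
    {"tx":2.1,"ty":-29,"tz":0,"rx":0,"ry":0,"rz":0},
    {"tx":2.1,"ty":-29,"tz":0,"rx":0,"ry":0,"rz":0},
    {"tx":2.1,"ty":-29,"tz":0,"rx":0,"ry":0,"rz":0},
    {"tx":2.1,"ty":-29,"tz":0,"rx":0,"ry":0,"rz":0},
    {"tx":2.1,"ty":-29,"tz":0,"rx":0,"ry":0,"rz":0},
    {"tx":2.1,"ty":-28,"tz":0,"rx":0,"ry":0,"rz":0},
    {"tx":0,"ty":0,"tz":0,"rx":0,"ry":0,"rz":0},
    {"tx":0,"ty":0,"tz":0,"rx":0,"ry":0,"rz":0}
  ]
}}

```text
time: 21.95
tool_pos: [641.4, -223.0, 100.6]
tcp_rot: [-3.141, 0.001, 0.11]
contact_force: [0.1, 1.3, -0.1]
grip_width: 8.5
finger_force: 30.0
```

{"name": "carry_out", "arguments": {
  "plan": [
    {"tx":0,"ty":0,"tz":-30,"rx":0,"ry":0,"rz":0},
    {"tx":0,"ty":0,"tz":-30,"rx":0,"ry":0,"rz":0},
    {"tx":0,"ty":0,"tz":-15,"rx":0,"ry":0,"rz":0},
    {"tx":0,"ty":0,"tz":0,"rx":0,"ry":0,"rz":0},
    {"tx":0,"ty":0,"tz":0,"rx":0,"ry":0,"rz":0}
  ]
}}

```text
time: 22.45
tool_pos: [642.6, -222.4, 27.2]
tcp_rot: [3.141, -0.001, 0.112]
contact_force: [-0.0, 0.2, 0.2]
grip_width: 8.6
finger_force: 30.0
```

{"name": "carry_out", "arguments": {
  "plan": [
    {"tx":0,"ty":0,"tz":-10,"rx":0,"ry":0,"rz":0},
    {"tx":0,"ty":0,"tz":-10,"rx":0,"ry":0,"rz":0},
    {"tx":0,"ty":0,"tz":-7,"rx":0,"ry":0,"rz":0},
    {"tx":0,"ty":0,"tz":-4,"rx":0,"ry":0,"rz":0},
    {"tx":0,"ty":0,"tz":0,"rx":0,"ry":0,"rz":0},
    {"tx":0,"ty":0,"tz":0,"rx":0,"ry":0,"rz":0}
  ]
}}

```text
time: 23.05
tool_pos: [642.8, -222.8, -2.9]
tcp_rot: [3.141, -0.002, 0.111]
contact_force: [-1.5, 2.1, 9.6]
grip_width: 8.8
finger_force: 30.0
```

{"name": "carry_out", "arguments": {
  "plan": [
    {"tx":0,"ty":0,"tz":-1,"rx":0,"ry":0,"rz":0},
    {"tx":0,"ty":0,"tz":0,"rx":0,"ry":0,"rz":0}
  ]
}}

```text
time: 23.25
tool_pos: [643.1, -222.8, -3.1]
tcp_rot: [3.141, -0.003, 0.111]
contact_force: [-2.7, 3.4, 13.9]
grip_width: 8.4
finger_force: 30.0
```

Contact with the tin floor. I relax 1 mm, open, lift and move clear.

{"name": "carry_out", "arguments": {
  "plan": [
    {"tx":0,"ty":0,"tz":1,"rx":0,"ry":0,"rz":0},
    {"tx":0,"ty":0,"tz":0,"rx":0,"ry":0,"rz":0}
  ]
}}

```text
time: 23.45
tool_pos: [642.7, -222.8, -2.9]
tcp_rot: [3.141, -0.002, 0.111]
contact_force: [-2.2, 2.7, 9.3]
grip_width: 8.2
finger_force: 30.0
```

{"name": "carry_out", "arguments": {
  "plan": [
    {"tx":0,"ty":0,"tz":0,"rx":0,"ry":0,"rz":0},
    {"tx":0,"ty":0,"tz":0,"rx":0,"ry":0,"rz":0},
    {"tx":0,"ty":0,"tz":0,"rx":0,"ry":0,"rz":0},
    {"tx":0,"ty":0,"tz":0,"rx":0,"ry":0,"rz":0}
  ],
  "gripper": 0.7
}}

```text
time: 23.85
tool_pos: [641.7, -222.9, -5.1]
tcp_rot: [-3.141, 0.001, 0.111]
contact_force: [0.4, -0.7, 0.3]
grip_width: 26.9
finger_force: 0.0
```

{"name": "carry_out", "arguments": {
  "plan": [
    {"tx":0,"ty":0,"tz":10,"rx":0,"ry":0,"rz":0},
    {"tx":0,"ty":0,"tz":20,"rx":0,"ry":0,"rz":0},
    {"tx":0,"ty":0,"tz":30,"rx":0,"ry":0,"rz":0},
    {"tx":0,"ty":0,"tz":40,"rx":0,"ry":0,"rz":0},
    {"tx":-20,"ty":0,"tz":30,"rx":0,"ry":0,"rz":0},
    {"tx":-40,"ty":0,"tz":0,"rx":0,"ry":0,"rz":0},
    {"tx":-40,"ty":0,"tz":0,"rx":0,"ry":0,"rz":0},
    {"tx":-40,"ty":0,"tz":0,"rx":0,"ry":0,"rz":0},
    {"tx":-40,"ty":0,"tz":0,"rx":0,"ry":0,"rz":0},
    {"tx":-20,"ty":0,"tz":0,"rx":0,"ry":0,"rz":0},
    {"tx":0,"ty":0,"tz":0,"rx":0,"ry":0,"rz":0}
  ]
}}

```text
time: 24.95
tool_pos: [440.0, -222.8, 126.4]
tcp_rot: [3.141, 0.0, 0.11]
contact_force: [-1.0, 0.8, 0.3]
grip_width: 27.5
finger_force: 0.0
```

```bash
python3 - <<'E'
from h import *
import cv2
i=bot.capture("scene")[:,:,::-1];j=bot.capture("top")[:,:,::-1]
cv2.imwrite("pics/f1s.png",i);cv2.imwrite("pics/f1t.png",j)
o=bot.get_obs();print(o["tool_pos"],o["contact_force"],o["time"])
print(j[217:253:1,330:370:1].astype(int).mean(2).astype(int)[::2,::2])
print(i[225:275,340:386].astype(int).mean(2).astype(int)[::2,::2])
r=cv2.imread("pics/r1t.png");d=np.abs(j.astype(int)-r).mean(2)>25
print("locker-region changed px",np.argwhere(d[195:305,130:275])[:60].tolist()[::4], d[195:305,130:275].sum())
E
```

```text
[ 442.77542509 -223.42126563  126.37747613] [ 0.08577882  0.79776283 -0.09191749] 25.05
[[ 97  98  98  98  98  97 100 104 103 105 102  99  99 100  99 100 100  99
  101 101]
 [ 98  98  96  98  98  99  98 111 110 118 118 107 103  98  98  99 100  98
  101 104]
 [101 101 101 101  98 108 154 137 196 211 158 142 155 158 103 103 104 106
  105 107]
 [104 103 103 104 123 197 212 212 212 212 212 213 212 150 136 112 107 106
  109 109]
 [104 103 102 115 197 213 213 212 212 211 212 213 212 212 167 143 108 104
  105 103]
 [104 106  94 157 213 212 211 213 213 212 212 212 212 212 212 156 143 106
  107 108]
 [103 102 129 212 212 213 212 213 212 213 212 212 212 212 212 195 149 108
  108 109]
 [102  98 172 212 212 213 212 213 209 186 193 211 212 212 212 211 174 140
  107 106]
 [100  86 195 212 211 212 209 151 143 181 181 180 212 212 212 212 145 158
  106 105]
 [ 98  85 187 212 213 212 193 151 122  91 134 170 211 212 211 212 168 157
  102 103]
 [ 96  86 162 212 212 212 212 197 143 170 176 166 213 212 212 212 154 131
   98  98]
 [ 96  94 147 212 213 212 212 212 212 201 212 212 212 212 212 207 154  92
   
[... 2350 characters left out ...]
73 147 146]
 [139 133 108 119 176 219 233 235 209 175 124 108 112 130 221 235 236 234
  224 194 139 142 147]
 [160 143 118 115 117 128 148 186 207 195 162 156 162 178 216 216 204 180
  145 137 134 143 150]
 [158 115  99 109 118 121 121 117 122 127 125 126 132 135 132 138 127 135
  135 135 135 143 148]
 [123 100 124 111 114 120 121 118 119 120 121 121 128 130 129 133 135 136
  136 134 138 143 144]
 [ 98  99 127 131 131 128 102 116 117 120 123 125 128 129 131 129 124 123
  119 128 137 138 139]
 [ 95  94 129 131 126 126 129 134 123 115 115 115 116 115 111 121 122 121
  122 124 131 134 136]]
locker-region changed px [[42, 104], [43, 105], [44, 102], [45, 104], [46, 102], [47, 100], [48, 104]] 26
```

The pixel data show the bolt standing in the middle of the white tin. The locker region is unchanged except for the bolt's old place, so the prop still holds the hatch.

```bash
python3 -c "
from plant import bot
print(bot.close_job())"
```

```text
the job is handed in; nothing more can be done
None
```

Handed in at about 25 s of the 58 s limit: the small offcut props the hatch open between the stop and the lug, and the bolt stands in the white tin, both confirmed in the camera images just before I handed it in.

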